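# Unbolt the larger sample case

## Task

Two grey steel sample cases on the lab bench are bolted shut, each by a barrel bolt on its lid. Unbolt the larger case: lift its bolt handle up clear of the notch, then slide the bolt all the way back out of its keeper, as far as it goes, and let go. Leave the smaller case's bolt and handle as they are.

Things in the scene. Friction and masses are not known exactly. Their poses are not given: they have to be found in the camera images.
- large_knob (a point): Centre of the knob of the larger case's bolt handle: dark steel disc, 24 mm across, 16 mm between flat faces, on a 10 mm shank, 55 mm from the bolt's axis. Moves with the handle. y: always along the bolt, normal to the disc's faces, the way the bolt slides open; x: from knob to bolt axis; z square to both. Handle down: x level, z up, its centre 114 mm above the bench, 34 mm over the lid.
- large_bolt (a joint): How far the larger case's bolt (14 mm steel rod) is slid open along large_knob's y axis, in m: 0 = home in the keeper, 0.055 = fully back at its stop. Slides at a few newtons, stays where left. Its guides and keeper reach 13 mm above its axis and 14 mm to either side. The larger case is 280 x 180 mm, the other 180 x 140 mm; both are 80 mm high and fixed to the bench.
- large_lift (a joint): How far the larger case's handle is turned up about the bolt's axis, in rad: 0 = level, down in the notch; above 0.6 its shank clears the notch; 1.57 = straight up; 1.75 = stop. The knob follows an arc of 55 mm radius; about 2 N lifts it, and it stays where left. The notch's two cheeks stand 16 to 28 mm from the axis towards the knob, their tops 4 mm above the axis.
- small_knob (a point): Centre of the same kind of knob on the smaller case's bolt, with its handle down in its notch; axes as for large_knob. To be left alone.

How it is judged (in metres and radians):
On the way:
1. the larger case's handle is lifted clear of the notch (more than 0.5 rad) with its bolt still home (slid less than 10 mm) (value of joint large_lift above 0.5 rad and value of joint large_bolt below 0.01 m).
At the end, for the whole second after the job is handed in: The larger case's bolt is slid back at least 42 mm of its 55 mm travel, and the smaller case's knob is within 15 mm of where it started (value of joint large_bolt above 0.042 m and distance of small_knob from where it was at the start of the episode below 0.015 m); the robot touches nothing.
It fails at once if the smaller case's bolt handle is moved more than 15 mm (distance of small_knob from where it was at the start of the episode above 0.015 m).
It also fails if it takes over 32 s, if anything falls off the work surface, if the arm or the gripper's body presses on something with over 40 N, if the wrist force passes 120 N, or if a joint passes its speed limit or range.

## Robot

A 6-joint arm with a two-finger parallel gripper is mounted at the origin on the work surface. World frame = base frame: x ahead of the robot, y to its left, z up, the work surface at z = 0. Lengths are in m, angles in degrees, forces in N, time in s.
With the tool pointing down it reaches from about 0.375 to 0.9 m from the base axis. Payload 3.1 kg.
Tool frame: the origin (TCP) lies on the centre line of the jaws, within the pads' length; the fingertips stand 11 mm ahead of it and the grasp point (between the pads) lies 8 mm behind it; z points along the fingers, y is the line along which they close (so a half turn about z gives the same grasp; the last joint's range is limited). The gripper opens to 87 mm and grips with 3 to 60 N. Pads are 19 mm wide; open, the fingers measure 117 mm over their backs; the gripper's body (75 mm by 190 mm) begins 51 mm behind the grasp point.
Start: joints at [-84.425, 30.224, 82.088, -0, 67.689, -10.227], TCP at [0.17, -0.601, 0.234] pointing down, gripper open.
Joint ranges: [-176.69, 176.69], [-43.24, 126.21], [12.49, 139.97], [-82, 262], [0, 151.66], [-163.58, 163.58]. Speed limits (degrees/s): [159.86, 159.86, 180, 180, 180, 180].

## Interface

Orientations are given as a 3x3 rotation matrix whose columns are the frame's x, y, z axes.
In Python, from rig import * gives the robot as it stands.
- The arm moves only by the shell command python3 -m inch 'ROWS'. ROWS is JSON, a list of rows, each an object of numbers: "gripper": the opening in per cent of the stroke, from 0 (shut) to 100 (fully open); "dx", "dy", "dz": the shift along the tool's x, y, z in mm; "turn": the turn about the tool's z in rad. A call has 1 to 12 rows; each row is the pose to reach, as a shift and turn from the pose commanded when the call began, along the tool's axes at that moment; what a row does not reach only later rows make up. A row lasts 1/10 s, in which the tool goes at most 50 mm and 8.59 degrees, less where a joint would pass 70% of its speed; a pose out of reach is approached as far as the arm can. A call with a gripper value outside its range is refused whole. The fingers move at their own pace and stop on an object; the grip force is fixed at half the most. Time passes only in rows, so rows that repeat a pose let the fingers close. It gives the time, the measured TCP pose, the force and the opening at its end, in the units of the state.
- read_state(): the state, without advancing time (a new reading comes with each control period).
- capture(name): name is "scene" or "top" or "wrist"; returns the picture (384x512x3 uint8, red, green, blue); there is no depth.
- get_calibration(name): a dict with "camera_matrix" (3x3 intrinsics, pixels), "world_to_cam" (4x4, takes a point from world to camera coordinates); the wrist camera has in their place "T_tool_cam" (4x4, takes a point from camera to tool coordinates, whose origin is the TCP and whose axes are the flange's). Camera axes: x right, y down, z forward; pixel columns grow to the right and rows downward; lengths in m; the calibration is good to about 2 mm. A picture is of the moment at which its call begins: read the wrist's pose just before it. get_calibration takes no time and is no camera call.
- hand_in(): hands the job in, once; it reports no verdict.
Trained networks look in the newest picture that a camera, given by its name, has taken for a name from the list of things; names that differ only in an ending like _2 or _b are one class to them, and where a whole thing is asked for, a point or a joint stands for the part that bears it (a point fixed in the world has none). Each returns a list of dicts, best first, with "score" (0 to 1); they miss things now and then, are a little off and sometimes report something else, mostly with a low value. They report only what shows in the picture. A call takes as long as a camera call.
- recognise(camera, query): "extent" ([centre column, centre row, width, height] in pixels, round what is visible of it).
The state is a dict: "time_s": time; "joint_positions": joint angles; "qvel": joint speeds; "tau": joint torques, N m; "position": TCP position; "tcp_rot": TCP orientation; "force": force on the tool from outside, world axes, zero at the start; "moment": the same for the moment, N m; "opening": opening from 0.0 (shut) to 1.0 (fully open).
Only numpy, scipy, OpenCV 4.12 (cv2) and the standard library are available. Lean on these libraries where they do the work, as an engineer would, in place of code of your own. Each camera call takes 0.05 s, during which the arm holds its last target. There are 200 camera calls.

## Working session

There is one attempt and no reset: what is moved stays moved. The work goes in short steps, Python scripts to look and compute and a shell command to move; the robot and the scene stay as the last step left them, time stands still between calls to the robot, and variables do not carry over. Pictures are saved under pics/ and viewed, on a budget of 10 in all, crops included, one or two more only if the job needs it, and the job is handed in when it is done.

```bash
mkdir -p pics
cat > h.py <<'E'
from rig import *
import numpy as np, cv2
def ray(cam,u,v,st=None):
    c=get_calibration(cam);K=np.array(c["camera_matrix"])
    d=np.linalg.inv(K)@[u,v,1]
    if "T_tool_cam" in c:
        T=np.array(c["T_tool_cam"]);W=np.eye(4);W[:3,:3]=st["tcp_rot"];W[:3,3]=st["position"];T=W@T
    else: T=np.linalg.inv(np.array(c["world_to_cam"]))
    return T[:3,3],T[:3,:3]@d
def onz(cam,u,v,z,st=None):
    o,d=ray(cam,u,v,st);return o+d*(z-o[2])/d[2]
def save(n,im): cv2.imwrite("pics/"+n+".png",im[:,:,::-1])
E
python3 - <<'E'
from h import *
for c in("scene","top"):
    im=capture(c);save(c+"1",im)
    for q in("large_knob","small_knob"):
        for r in recognise(c,q)[:3]: print(c,q,r,onz(c,*r["extent"][:2],.114).round(3))
s=read_state();print(s["time_s"],s["tcp_rot"],get_calibration("wrist"))
E
```

```text
scene large_knob {'extent': [142.2, 254.3, 17.9, 25.8], 'score': 0.43} [ 0.573 -0.316  0.114]
scene small_knob {'extent': [351.1, 180.2, 24.5, 19.5], 'score': 0.62} [0.506 0.261 0.114]
top large_knob {'extent': [383.8, 180.1, 18.3, 34.1], 'score': 0.69} [ 0.571 -0.317  0.114]
top small_knob {'extent': [111.7, 216.1, 12.4, 38.4], 'score': 0.73} [0.505 0.252 0.114]
0.3 [[ 9.62214546e-01  2.72292421e-01 -7.21744467e-05]
 [ 2.72292408e-01 -9.62214324e-01  6.62966746e-04]
 [ 1.11073534e-04 -6.57568800e-04 -9.99999778e-01]] {'camera_matrix': array([[293.54337433,   0.        , 252.64604684],
       [  0.        , 293.54337433, 185.31155528],
       [  0.        ,   0.        ,   1.        ]]), 'T_tool_cam': array([[ 1.42968261e-04, -9.70962870e-01, -2.39230192e-01,
         6.53311081e-02],
       [ 9.99999724e-01,  3.13092250e-04, -6.73128784e-04,
         8.86884878e-04],
       [ 7.28484175e-04, -2.39230030e-01,  9.70962647e-01,
        -1.51813459e-01],
       [ 0.00000000e+00,  0.00000000e+00,  0.00000000e+00,
         1.00000000e+00]])}
```

View pics/top1.png

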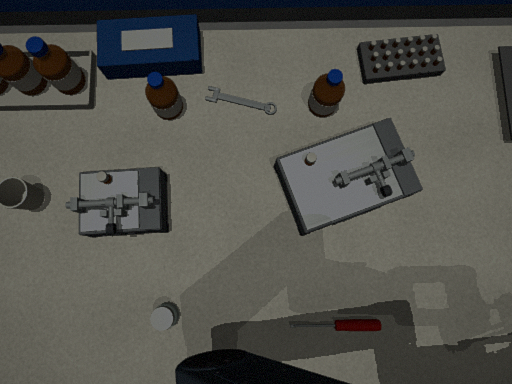

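View pics/scene1.png

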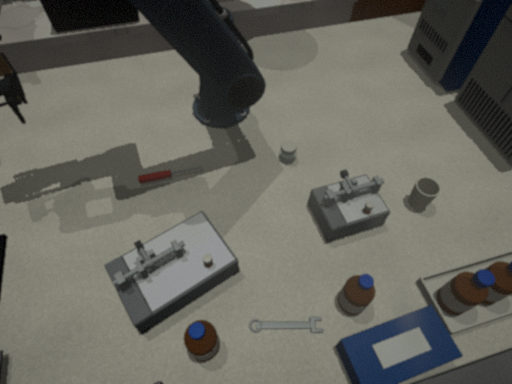

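```bash
python3 -m inch '[{"dx":0,"dy":0,"dz":-50},{"dx":50,"dy":-20,"dz":-60},{"dx":95,"dy":-40,"dz":-60},{"dx":140,"dy":-58,"dz":-60},{"dx":185,"dy":-76,"dz":-60},{"dx":230,"dy":-94,"dz":-60},{"dx":275,"dy":-112,"dz":-60},{"dx":320,"dy":-130,"dz":-60},{"dx":365,"dy":-148,"dz":-60},{"dx":410,"dy":-167,"dz":-60},{"dx":447,"dy":-185,"dz":-60},{"dx":447,"dy":-185,"dz":-60}]'
python3 - <<'E'
from h import *
s=read_state();im=capture("wrist");save("w1",im)
for q in("large_knob","large_bolt"):
    for r in recognise("wrist",q)[:3]: print(q,r,onz("wrist",*r["extent"][:2],.114,s).round(4))
print(s["position"],s["time_s"])
E
```

```text
[ 0.17020028 -0.60113979  0.23323839] 0.3invalid input
```

View pics/w1.png

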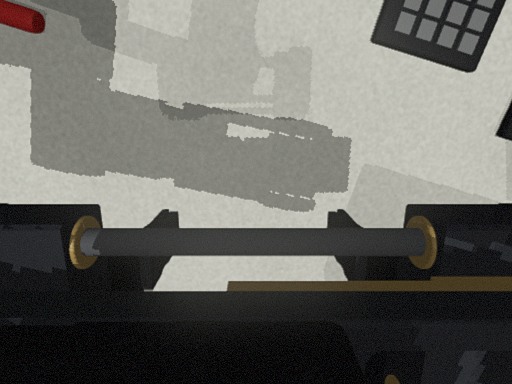

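The wrist view still shows only the bench, because the move was refused. I'll retry with every field filled in.

```bash
python3 -m inch '[{"gripper":100,"dx":0,"dy":0,"dz":-50,"turn":0},{"gripper":100,"dx":40,"dy":-20,"dz":-60,"turn":0},{"gripper":100,"dx":85,"dy":-40,"dz":-60,"turn":0},{"gripper":100,"dx":130,"dy":-58,"dz":-60,"turn":0},{"gripper":100,"dx":175,"dy":-76,"dz":-60,"turn":0},{"gripper":100,"dx":220,"dy":-94,"dz":-60,"turn":0},{"gripper":100,"dx":265,"dy":-112,"dz":-60,"turn":0},{"gripper":100,"dx":310,"dy":-130,"dz":-60,"turn":0},{"gripper":100,"dx":355,"dy":-148,"dz":-60,"turn":0},{"gripper":100,"dx":400,"dy":-167,"dz":-60,"turn":0},{"gripper":100,"dx":440,"dy":-185,"dz":-60,"turn":0},{"gripper":100,"dx":440,"dy":-185,"dz":-60,"turn":0}]'
python3 - <<'E'
from h import *
s=read_state();im=capture("wrist");save("w2",im)
for q in("large_knob","large_bolt"):
    for r in recognise("wrist",q)[:3]: print(q,r,onz("wrist",*r["extent"][:2],.114,s).round(4))
print(s["position"],s["time_s"])
E
```

```text
time_s: 1.65
position: [0.547, -0.2993, 0.2936]
tcp_rot: [[0.96, 0.279, 0.002], [0.279, -0.96, 0.001], [0.003, -0.001, -1.0]]
force: [-0.2, 0.2, -0.5]
opening: 1.002
large_knob {'extent': [268.6, 151.0, 14.5, 68.0], 'score': 0.87} [ 0.5753 -0.3104  0.114 ]
large_bolt {'extent': [266.6, 153.2, 162.5, 69.4], 'score': 0.57} [ 0.5722 -0.309   0.114 ]
large_bolt {'extent': [267.8, 150.9, 16.7, 70.3], 'score': 0.21} [ 0.5751 -0.3095  0.114 ]
[ 0.54696847 -0.29927804  0.29355241] 1.65
```

View pics/w2.png

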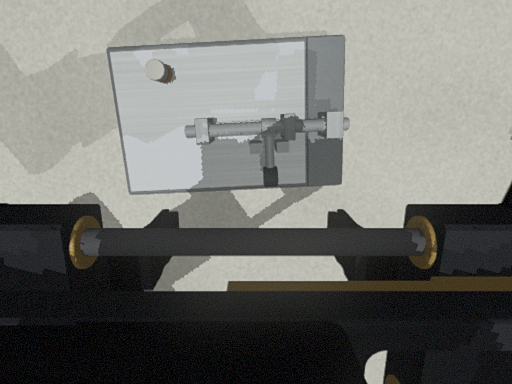

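The knob is at about (270,176) and the bolt axis runs from (187,131) to (348,124). The keeper is at (335,124) on the dark strip, so the bolt opens to the left, along tool −y.

```bash
python3 - <<'E'
from h import *
s=read_state();R=np.array(s["tcp_rot"]);p=np.array(s["position"])
k,a,b=[R.T@(onz("wrist",*q,.114,s)-p)*1e3 for q in((270,176),(187,131),(348,124))]
d=(b-a)/np.linalg.norm(b-a)
print(k.round(1),a.round(1),b.round(1),"yaw",np.arctan2(-d[0],d[1]),"dist",np.cross(d,k-a).round(1), R@k/1e3+p)
print(onz("top",386,190,.114))
E
python3 - <<'E'
import cv2
im=cv2.imread("pics/w2.png")[90:200,170:370]
cv2.imwrite("pics/w2c.png",cv2.resize(im,None,fx=4,fy=4,interpolation=2))
E
```

```text
[ -5.2  20.7 179.4] [ 45.9 -72.3 179.4] [ 53.5 106.  179.4] yaw -0.04287955286088327 dist [ 0. -0. 55.] [ 0.54340984 -0.32487359  0.114     ]
[ 0.54975953 -0.32006055  0.114     ]
```

View pics/w2c.png

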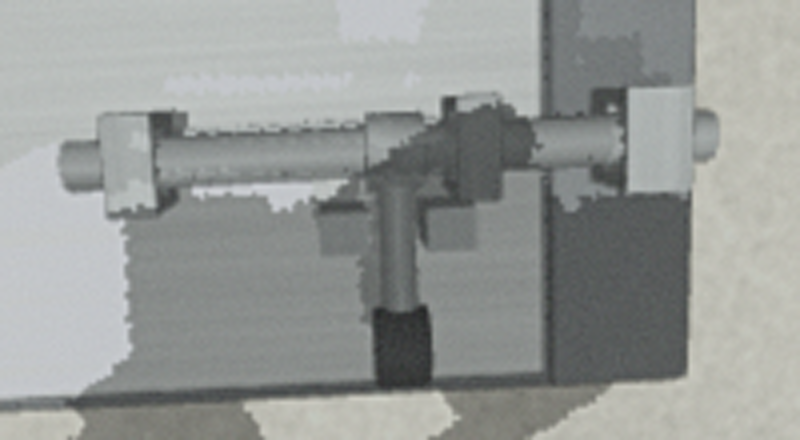

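```bash
python3 -m inch '[{"gripper":45,"dx":-5,"dy":21,"dz":30,"turn":-0.043},{"gripper":45,"dx":-5,"dy":21,"dz":70,"turn":-0.043},{"gripper":45,"dx":-5,"dy":21,"dz":105,"turn":-0.043},{"gripper":45,"dx":-5,"dy":21,"dz":135,"turn":-0.043},{"gripper":45,"dx":-5,"dy":21,"dz":160,"turn":-0.043},{"gripper":45,"dx":-5,"dy":21,"dz":175,"turn":-0.043},{"gripper":45,"dx":-5,"dy":21,"dz":185,"turn":-0.043},{"gripper":45,"dx":-5,"dy":21,"dz":185,"turn":-0.043},{"gripper":45,"dx":-5,"dy":21,"dz":185,"turn":-0.043}]'
python3 - <<'E'
from h import *
s=read_state();im=capture("wrist");save("w3",im);print(s["position"],s["force"],s["opening"])
E
```

```text
time_s: 2.7
position: [0.5445, -0.3259, 0.1095]
tcp_rot: [[0.95, 0.313, 0.001], [0.313, -0.95, -0.001], [0.001, 0.002, -1.0]]
force: [1.0, 0.9, -0.9]
opening: 0.455
[ 0.54450272 -0.32593328  0.10951363] [ 0.96535577  0.89130308 -0.88038085] 0.4553208985077105
```

View pics/w3.png

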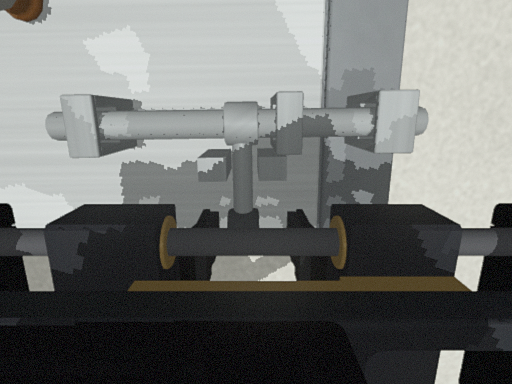

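The jaws straddle the knob. It shows at column 243, against a jaw centre at 252, so it sits about 4 mm towards −y. The bolt axis at row 123 puts the knob about 5 mm further along +x. I'll correct both and close.

```bash
python3 -m inch '[{"gripper":45,"dx":4,"dy":-4,"dz":3,"turn":0},{"gripper":45,"dx":4,"dy":-4,"dz":3,"turn":0},{"gripper":10,"dx":4,"dy":-4,"dz":3,"turn":0},{"gripper":5,"dx":4,"dy":-4,"dz":3,"turn":0},{"gripper":5,"dx":4,"dy":-4,"dz":3,"turn":0},{"gripper":5,"dx":4,"dy":-4,"dz":3,"turn":0},{"gripper":5,"dx":4,"dy":-4,"dz":3,"turn":0},{"gripper":5,"dx":4,"dy":-4,"dz":3,"turn":0}]'
```

```text
time_s: 3.55
position: [0.5467, -0.3201, 0.1056]
tcp_rot: [[0.95, 0.314, 0.0], [0.314, -0.95, -0.0], [-0.0, 0.0, -1.0]]
force: [-0.2, 0.1, 0.2]
opening: 0.181
```

The opening of 15.7 mm matches the 16 mm knob. Next I'll lift it along the 55 mm arc.

```bash
python3 -m inch '[{"gripper":5,"dx":0.3,"dy":0,"dz":-5.5,"turn":0},{"gripper":5,"dx":1.1,"dy":0,"dz":-10.9,"turn":0},{"gripper":5,"dx":2.5,"dy":0,"dz":-16.3,"turn":0},{"gripper":5,"dx":4.3,"dy":0,"dz":-21.4,"turn":0},{"gripper":5,"dx":6.7,"dy":0,"dz":-26.4,"turn":0},{"gripper":5,"dx":9.6,"dy":0,"dz":-31,"turn":0},{"gripper":5,"dx":12.9,"dy":0,"dz":-35.4,"turn":0},{"gripper":5,"dx":16.7,"dy":0,"dz":-39.5,"turn":0},{"gripper":5,"dx":20.8,"dy":0,"dz":-43,"turn":0},{"gripper":5,"dx":25.3,"dy":0,"dz":-46.3,"turn":0},{"gripper":5,"dx":25.3,"dy":0,"dz":-46.3,"turn":0}]'
python3 - <<'E'
from h import *
s=read_state();im=capture("wrist");save("w4",im);print(s["position"],s["force"],s["opening"])
E
```

```text
time_s: 4.65
position: [0.5702, -0.3116, 0.1528]
tcp_rot: [[0.949, 0.314, -0.002], [0.314, -0.949, 0.0], [-0.002, -0.001, -1.0]]
force: [-5.3, -0.6, -0.8]
opening: 0.178
[ 0.5701836  -0.31164613  0.15280108] [-5.28727687 -0.57430538 -0.81304528] 0.17760657523070647
```

View pics/w4.png

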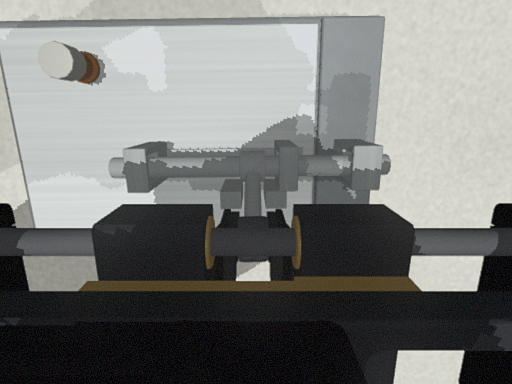

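The handle is up in the jaws, with its shank at (253,195), and the bolt is still home. Next I'll slide it towards tool −y.

```bash
python3 -m inch '[{"gripper":5,"dx":0,"dy":-5,"dz":0,"turn":0},{"gripper":5,"dx":0,"dy":-11,"dz":0,"turn":0},{"gripper":5,"dx":0,"dy":-17,"dz":0,"turn":0},{"gripper":5,"dx":0,"dy":-23,"dz":0,"turn":0},{"gripper":5,"dx":0,"dy":-29,"dz":0,"turn":0},{"gripper":5,"dx":0,"dy":-35,"dz":0,"turn":0},{"gripper":5,"dx":0,"dy":-41,"dz":0,"turn":0},{"gripper":5,"dx":0,"dy":-46,"dz":0,"turn":0},{"gripper":5,"dx":0,"dy":-51,"dz":0,"turn":0},{"gripper":5,"dx":0,"dy":-55,"dz":0,"turn":0},{"gripper":5,"dx":0,"dy":-55,"dz":0,"turn":0}]'
python3 - <<'E'
from h import *
s=read_state();im=capture("wrist");save("w5",im);print(s["position"],s["force"],s["opening"])
E
```

```text
time_s: 5.8
position: [0.5524, -0.2599, 0.1528]
tcp_rot: [[0.949, 0.314, -0.002], [0.314, -0.949, -0.001], [-0.002, 0.0, -1.0]]
force: [-6.4, -2.3, 0.5]
opening: 0.179
[ 0.55237232 -0.25989468  0.15280603] [-6.3746201 -2.3172807  0.4654332] 0.17867764244487735
```

View pics/w5.png

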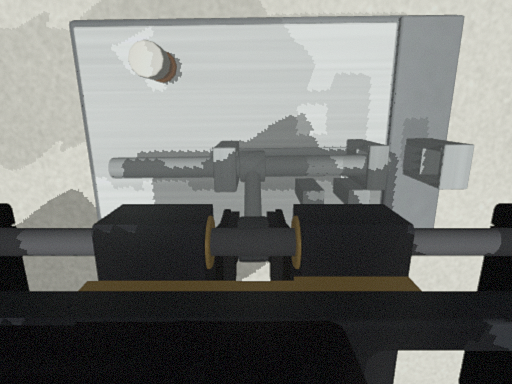

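The bolt is out of its keeper, which now shows empty at (445,163). It travelled about 55 mm. I'll release and retreat straight up.

```bash
python3 -m inch '[{"gripper":50,"dx":0,"dy":0,"dz":0,"turn":0},{"gripper":50,"dx":0,"dy":0,"dz":0,"turn":0},{"gripper":50,"dx":0,"dy":0,"dz":0,"turn":0},{"gripper":50,"dx":0,"dy":0,"dz":0,"turn":0},{"gripper":50,"dx":0,"dy":0,"dz":-15,"turn":0},{"gripper":50,"dx":0,"dy":0,"dz":-35,"turn":0},{"gripper":50,"dx":0,"dy":0,"dz":-60,"turn":0},{"gripper":50,"dx":0,"dy":0,"dz":-90,"turn":0},{"gripper":50,"dx":0,"dy":0,"dz":-120,"turn":0},{"gripper":50,"dx":0,"dy":0,"dz":-140,"turn":0},{"gripper":50,"dx":0,"dy":0,"dz":-140,"turn":0},{"gripper":50,"dx":0,"dy":0,"dz":-140,"turn":0}]'
python3 - <<'E'
from h import *
s=read_state();im=capture("wrist");save("w6",im);print(s["position"],s["force"],s["opening"],s["time_s"])
capture("top");print(recognise("top","small_knob")[:2])
E
```

```text
time_s: 7.05
position: [0.5535, -0.2596, 0.2916]
tcp_rot: [[0.95, 0.313, 0.0], [0.313, -0.95, 0.0], [0.0, 0.0, -1.0]]
force: [0.4, 0.1, -0.7]
opening: 0.494
[ 0.55346187 -0.25963041  0.29164512] [ 0.36432352  0.10387952 -0.69590424] 0.49430708712557375 7.05
[{'extent': [111.1, 217.1, 15.3, 39.5], 'score': 0.74}]
```

View pics/w6.png

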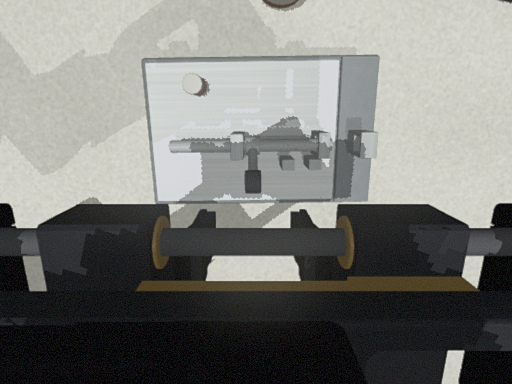

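The bolt is fully back: its tip is near (330,145), clear of the keeper at (362,144). The knob is at (252,181), past the notch at (300,162), and the arm is clear.

```bash
python3 -c "
from rig import *
print(hand_in())"
```

```text
the job is handed in; nothing more can be done
None
```

I unbolted the larger case and handed the job in at about 7 s of the 32 s allowed; `hand_in` gives no verdict.

**What I did:** I gripped the knob across its flat faces (15.7 mm opening on a 16 mm knob). I lifted it along its arc to about 1.0 rad with the bolt still home, slid it about 55 mm back, let go and rose 140 mm.

**Last checks:**
- **Larger bolt:** the wrist picture shows it clear of its empty keeper, with the handle past the notch. The 55 mm is the measured gripper travel.
- **Handle angle:** the 1.0 rad is the commanded arc. I did not measure the joint itself, but the handle slid past the notch, which it could only do if lifted clear.
- **Contact:** the force on the tool was under 1 N after release. It stayed below about 7 N at every reading I took.
- **Smaller case:** its knob was detected within about 1 pixel of where it started.

**Hiccups:**
- **Refused move:** the first move command was refused because its rows did not fill in every field. Nothing moved.
- **Knob position:** the first wrist estimate of the knob was about 5 mm off, which I corrected from a closer look before gripping.

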